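Set the vent stay of a drying box to another hole

TASK

Open the blue vent flap of the grey drying box to its middle setting: take the brass stay by its black knob, lift it off the steel pin, and drop the middle one of its three round holes over the pin, fully home. The pin's block has been shifted along its rail, so feel for the pin gently and never press or drag the stay hard against it; leave the bottle, pot and tube where they stand, and let go at the end.

Things in the scene. Friction and masses are not known exactly. Their poses are not given: they have to be found in the camera images.
- drybox: grey bench-top drying box, fixed on the table, 200 mm deep (x) by 220 mm wide (y) by 130 mm high; origin at the centre of its underside; its own x points from the blue flap on its front to its back, y to the flap's hinge side (left, seen from the robot), z up. The glue bottle stands loose on its top, near the back left corner
- flap_hinge (a point): a point on the flap's upright hinge line, level with the box top: x -107, y +105 mm in the box frame
- stay_pivot (a point): pivot of the stay on the flap's top, 140 mm from the hinge line, 138 mm above the table. In the box frame it is at x -107, y -35 mm when the flap is shut; a flap angle a puts it at x -107 - 140 sin a, y 105 - 140 cos a
- flap (a joint): opening angle of the blue flap, rad: 0 shut (the start), grows as its free edge swings out towards the robot, up to 1.2. It stays where it is left; moving it takes 1 to 2 N at the knob
- stay_swing (a joint): level swing of the stay about its pivot relative to the flap, rad: 0 when the stay stands square to the flap (start); the stay's heading in the box frame is this minus the flap angle. About 0.35 with the middle hole on the pin
- stay_lift (a joint): upward tilt of the stay about its pivot, rad: 0 level, which is fully home (start); limit 0.7. It falls by its own weight
- stay_knob (a point): centre of the top of the black upright knob at the stay's free end. Knob: round, 16 mm wide, 28 mm tall, stands on the stay 205 mm from the pivot; its top is 171 mm above the table when the stay is level
- stay_mid_hole (a point): centre of the middle round hole (the wanted one), on the stay's underside. Stay: brass bar 24 mm wide, 5 mm thick, about 140 g, underside 138 mm above the table when level. From the pivot along the bar: a slot 26 mm long, 10 mm wide, centred at 90 mm (over the pin at the start), then three 10 mm round holes at 125, 150 (middle) and 175 mm
- pin_rail: dark steel rail 80x34x4 mm fixed on the box top at x -17, y -35 mm of the box frame, same axes; origin under its middle. It carries a block with the upright pin, clamped up to 7 mm either way of the rail's middle along x (no reading tells where), at y 0. Pin: rigid steel, 8 mm thick, 1 mm bevel, top 149 mm above the table; the stay clears it at 0.15 rad lift at the slot, 0.08 at the middle hole
- glue_bottle: bystander: small black glue bottle with yellow cap, 32 mm wide, 88 mm tall, loose on the box top; origin at the centre of its base
- pot_snaps: bystander: black pot with yellow lid, 62 mm wide, 63 mm tall, loose on the table; origin at the centre of its base
- spool_tube: bystander: clear tube of cord with pink cap, 30 mm wide, 79 mm tall, loose on the table; origin at the centre of its base

How it is judged (in metres and radians):
On the way:
1. the stay is lifted clear of its pin (value of joint stay_lift above 0.1 rad), for 0.1 s.
At the end, for the whole second after the job is handed in: The stay lies level (lift under 0.012 rad) with its middle round hole over the pin: flap angle 0.36 to 0.52 rad and stay swing 0.29 to 0.41 rad, flap at rest (under 0.05 rad/s), fingers off (value of joint stay_lift below 0.012 rad and value of joint flap between 0.36 and 0.52 rad and value of joint stay_swing between 0.29 and 0.41 rad and velocity of joint flap between -0.05 and 0.05 rad/s); the robot touches nothing.
It fails at once if the stay is forced against the pin or its mount (over 20 N) (contact force between stay_lift and pin_rail above 20 N).
It fails at once if the bottle is moved over 20 mm or tipped (distance of glue_bottle from where it was at the start of the episode above 0.02 m or angle between glue_bottle's own z axis and vertical above 0.5 rad).
It fails at once if the pot is moved over 20 mm or tipped (distance of pot_snaps from where it was at the start of the episode above 0.02 m or angle between pot_snaps's own z axis and vertical above 0.5 rad).
It fails at once if the tube is moved over 20 mm or tipped (distance of spool_tube from where it was at the start of the episode above 0.02 m or angle between spool_tube's own z axis and vertical above 0.5 rad).
It also fails if it takes over 64 s, if anything falls off the work surface, if the arm or the gripper's body presses on something with over 40 N, if the wrist force passes 120 N, or if a joint passes its speed limit or range.

ROBOT

A 7-joint arm with a two-finger parallel gripper is mounted at the origin on the work surface; the furniture and walls round the work are solid. World frame = base frame: x ahead of the robot, y to its left, z up, the work surface at z = 0. Lengths are in mm, angles in rad, forces in N, time in s.
With the tool pointing down it reaches from about 400 to 900 mm from the base axis. Payload 5.6 kg.
Tool frame: the origin (TCP) lies midway between the tips of the shut fingers; the grasp point (between the pads) lies 19 mm behind it; z points along the fingers, y is the line along which they close (so a half turn about z gives the same grasp; the last joint's range is limited). The gripper opens to 92 mm and grips with 3 to 60 N. Pads are 20 mm wide; open, the fingers measure 128 mm over their backs; the gripper's body (75 mm by 189 mm) begins 69 mm behind the grasp point.
Start: joints at [1.259, 0.468, -0.012, 1.603, 0.006, 1.071, -0.056], TCP at [172.58, -626.679, 185.892] pointing down, gripper open.
Joint ranges: [-2.53, 2.53], [-0.31, 2.02], [-1.57, 1.55], [0.28, 2.44], [-1.29, 4.43], [0.15, 1.84], [-2.92, 2.92]. Speed limits (rad/s): [2.57, 2.57, 3.14, 3.14, 3.14, 3.14, 3.14].

INTERFACE

Orientations are given as a rotation vector (axis times angle).
In Python, from cell import robot, grip, kin, viewer gives the robot as it stands. Calls block until the motion is done:
- robot.movep(position, orientation): joint-space move of the TCP to a pose.
- robot.servo_line(position, feed=150, rotation=None): straight line of the TCP; rotation=None keeps the orientation; feed is the mean speed in mm/s.
- robot.goto_joints(angles): joint-space move.
- grip(opening, newtons=None): opening from 0.0 (shut) to 1.0 (fully open); newtons is the grip in N (None keeps the last); returns when the fingers have stopped.
- robot.hold(seconds).
- kin.ik(position, orientation): joint angles nearest the present ones, or None.
- robot.observe(): the state.
- viewer.read_camera(name): name is "side" or "top" or "wrist"; returns the picture (420x560x3 uint8, red, green, blue); there is no depth.
- viewer.camera_info(name): a dict with "camera_matrix" (3x3 intrinsics, pixels), "k1" (the pictures are not rectified: a ray, as slopes to the right and down, at radius r is drawn at 1 + k1 r^2 times it, then the intrinsics apply), "R" (3x3) and "t" (3): a world point X has camera coordinates R X + t. Camera axes: x right, y down, z forward; pixel columns grow to the right and rows downward; lengths in mm; the calibration is good to about 2 mm. A picture is of the moment at which its call begins: read the wrist's pose just before it. camera_info takes no time and is no camera call; for the wrist camera it gives the pose at the moment of the call.
A pose or a line that the arm cannot do raises robot.IKError and nothing moves.
- robot.job_done(): hands the job in; it is judged then, once.
Trained networks look in the newest picture that a camera, given by its name, has taken for a name from the list of things; names that differ only in an ending like _2 or _b are one class to them, and where a whole thing is asked for, a point or a joint stands for the part that bears it (a point fixed in the world has none). Each returns a list of dicts, best first, with "confidence" (0 to 1); they miss things now and then, are a little off and sometimes report something else, mostly with a low value. They report only what shows in the picture. A call takes as long as a camera call.
- viewer.silhouettes(name, camera): "mask" (420x560 bool, what is visible of it).
- viewer.pinpoint(name, camera): "at" ([x, y, z] in mm, in the coordinates of the camera as it stood for that picture, good to about 4 mm: a listed point, or the origin of a listed thing).
The state is a dict: "t": time; "joints": joint angles; "joint_velocities": joint speeds; "joint_torque": joint torques, N m; "tcp_pos": TCP position; "tcp_rot": TCP orientation; "contact_force": force on the tool from outside, world axes, zero at the start; "wrist_torque": the same for the moment, N m; "grip_width": opening from 0.0 (shut) to 1.0 (fully open); "grip_force": force on a finger pad.
Only numpy, scipy, OpenCV 4.12 (cv2) and the standard library are available. Lean on these libraries where they do the work, as an engineer would, in place of code of your own. Each camera call takes 0.05 s, during which the arm holds its last target. There are 200 camera calls.

## Working session

There is one attempt and no reset: what is moved stays moved. The work goes in short steps, each a Python script; the robot and the scene stay as the last script left them, time stands still between calls to the robot, and variables do not carry over. Pictures are saved under pics/ and viewed, at most 10 in all, crops included, and the job is handed in when it is done.

```bash
ls; mkdir -p pics; cat > h.py <<'E'
import numpy as np, cv2
from cell import robot, grip, kin, viewer
def w(cam,p):
    i=viewer.camera_info(cam); return np.array(i["R"]).T@(np.array(p)-np.array(i["t"]))
def save(cam,name):
    im=viewer.read_camera(cam); cv2.imwrite(f"pics/{name}.png",im[:,:,::-1]); return im
E
python3 - <<'E'
from h import *
o=robot.observe(); print(o["t"],o["tcp_rot"],o["contact_force"])
ims=[save(c,c+"0") for c in("top","side")]
for c in("top","side"):
  for n in["drybox","flap_hinge","stay_pivot","stay_knob","stay_mid_hole","pin_rail","glue_bottle","pot_snaps","spool_tube"]:
    print(c,n,[(round(d["confidence"],2),w(c,d["at"]).round(1)) for d in viewer.pinpoint(n,c)[:2]])
E
```

```text
pics
0.0 [-3.11152091e+00 -4.20605359e-01  5.47070889e-04] [ 0.44077341 -0.29087709 -0.40748253]
top drybox [(0.92, array([574.5,  28.2,   0.8]))]
top flap_hinge [(0.92, array([503.4, 162.9, 126.4]))]
top stay_pivot [(0.57, array([462. ,  28.2, 136.2]))]
top stay_knob [(0.74, array([463.6,  25.5, 137. ])), (0.71, array([659.8, -32.4, 170. ]))]
top stay_mid_hole [(0.94, array([612.6, -17.5, 138.8]))]
top pin_rail [(0.45, array([548.4,   1.9, 130.5]))]
top glue_bottle [(0.49, array([650.4,  78.6, 128.5]))]
top pot_snaps [(0.81, array([ 5.184e+02, -3.282e+02,  4.000e-01]))]
top spool_tube [(0.69, array([539. , 317.6,   0.7])), (0.23, array([ 518.4, -330.1,    4.9]))]
side drybox [(0.79, array([ 5.761e+02,  3.250e+01, -1.000e-01]))]
side flap_hinge [(0.91, array([504.4, 159.6, 129.8]))]
side stay_pivot [(0.88, array([463. ,  29.9, 133. ]))]
side stay_knob [(0.57, array([659.8, -35. , 168.1]))]
side stay_mid_hole [(0.87, array([611.6, -17. , 136.8])), (0.69, array([463. ,  27. , 135.9]))]
side pin_rail [(0.43, array([ 5.528e+02, -2.000e-01,  1.313e+02]))]
side glue_bottle [(0.8, array([651.6,  83.3, 133.7]))]
side pot_snaps [(0.66, array([ 522. , -326.8,   -2. ]))]
side spool_tube [(0.44, array([663.5, -32.4, 172.2])), (0.4, array([554.4,   2.6, 129.8]))]
```

View pics/top0.png

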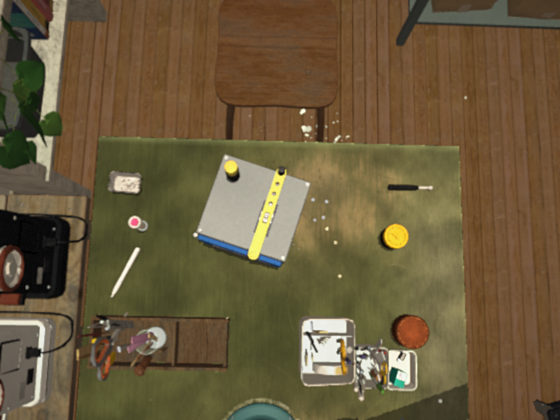

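View pics/side0.png

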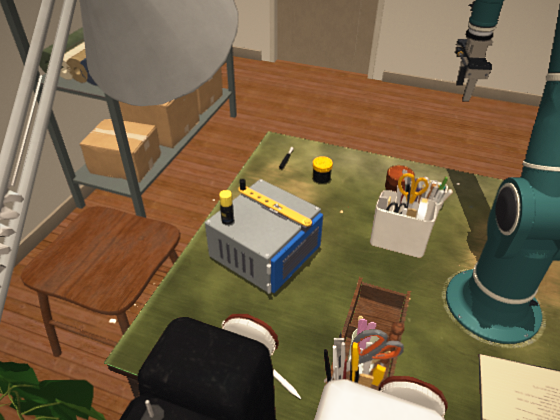

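The top view shows the box at about (255,210), the stay running from its pivot (253,255) to the knob (281,171), and the bottle at (231,170). In the side view the knob is at (242,184) and the pivot at (308,222). The estimates agree with the given heights. The second silhouette-like knob hit in the top view is the pivot. Next I fit the box pose and look straight down with the wrist camera.

```bash
cat >> h.py <<'E'
from scipy.optimize import least_squares
from scipy.spatial.transform import Rotation as Ro
def fit(B,W):
    f=lambda q:(np.c_[np.cos(q[2])*B[:,0]-np.sin(q[2])*B[:,1]+q[0],np.sin(q[2])*B[:,0]+np.cos(q[2])*B[:,1]+q[1]]-W).ravel()
    r=least_squares(f,[575,30,-.3],loss="soft_l1",f_scale=2); return r.x,f(r.x).reshape(-1,2)
def b2w(q,p): c,s=np.cos(q[2]),np.sin(q[2]); return np.array([q[0]+c*p[0]-s*p[1],q[1]+s*p[0]+c*p[1]])
def down(yaw,tilt=0): # tool down, x along heading yaw; tilt nose-up with the stay
    return (Ro.from_euler('z',yaw)*Ro.from_euler('y',-tilt)*Ro.from_matrix(np.diag([1.,-1,-1]))).as_rotvec()
E
python3 - <<'E'
from h import *
B=np.array([[0,0],[-107,105],[-107,-35],[98,-35],[43,-35]]*2,float)
W=np.array([[574.5,28.2],[503.4,162.9],[462,28.2],[659.8,-32.4],[612.6,-17.5],[576.1,32.5],[504.4,159.6],[463,29.9],[659.8,-35],[611.6,-17]])
q,r=fit(B,W); print(q,r.round(1).tolist())
i=viewer.camera_info("wrist"); o=robot.observe()
C=-np.array(i["R"]).T@np.array(i["t"]); Rt=Ro.from_rotvec(o["tcp_rot"])
off=Rt.inv().apply(C-o["tcp_pos"]); print("cam in tool",off, "cam axes in tool",(Rt.inv().as_matrix()@np.array(i["R"]).T).round(2).tolist(),i["camera_matrix"][0],i["k1"])
for y in(q[2],q[2]+np.pi):
  print(kin.ik([*b2w(q,[-17,-35]),330],down(y)))
E
```

```text
[ 5.76101422e+02  2.95633957e+01 -2.98123184e-01] [[1.6, 1.4], [1.3, -1.5], [1.5, -0.7], [-0.3, -0.3], [-5.7, 1.0], [0.0, -2.9], [0.3, 1.8], [0.5, -2.4], [-0.3, 2.3], [-4.7, 0.5]]
cam in tool [ 7.67385366e+01  3.92042392e-02 -1.99167818e+02] cam axes in tool [[-0.0, -0.96, -0.27], [1.0, -0.0, 0.0], [-0.0, -0.27, 0.96]] [300.28906526   0.         275.75119246] 0.0006680386001207951
[ 0.4465609   0.24322164 -0.61218742  1.63449706  0.14375871  1.30934956
 -2.05796809]
[ 0.66501507  0.3105448  -0.90715445  1.6226104   0.25040615  1.33121744
  0.99383072]
```

```bash
python3 - <<'E'
from h import *
q=[576.1,29.56,-.298]
p=b2w(q,[20,-35]); r=down(q[2]+np.pi)
robot.movep([*p,330],r); robot.servo_line([*p,185],150)
o=robot.observe();print(o["t"],o["tcp_pos"],o["contact_force"])
im=save("wrist","w0")
for n in["stay_pivot","stay_knob","stay_mid_hole","pin_rail","flap_hinge"]:
    print(n,[(round(d["confidence"],2),w("wrist",d["at"]).round(1)) for d in viewer.pinpoint(n,"wrist")[:2]])
cv2.imwrite("pics/w0b.png",cv2.resize(im[:,:,::-1],(784,588),interpolation=cv2.INTER_CUBIC))
E
```

```text
4.7833 [585.61802533  -9.59420991 185.94617521] [ 0.10559784 -0.08306404  0.04772877]
stay_pivot [(0.97, array([467.5,  24.7, 142.2])), (0.25, array([5.518e+02, 2.000e-01, 1.285e+02]))]
stay_knob [(0.9, array([665. , -30.3, 171.9]))]
stay_mid_hole [(0.92, array([608. , -18.2, 138.3]))]
pin_rail [(0.93, array([552.2,  -1.4, 124.9])), (0.52, array([539.2, 320.6,   0. ]))]
flap_hinge [(0.57, array([504.1, 158.9, 125.4]))]
```

View pics/w0b.png

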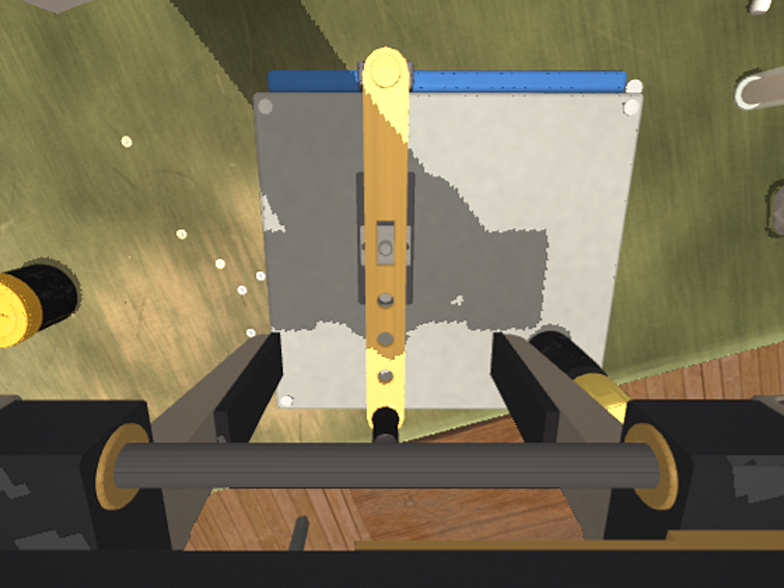

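The wrist view, scaled to 784 px, shows the flap at the top, the stay, and the pin inside the slot at about (385,247). The three holes are at (385,300), (385,339) and (385,377), and the knob is at (386,420), partly hidden behind a gripper rod. I enlarge the slot region for precision.

```bash
python3 - <<'E'
import cv2
im=cv2.imread("pics/w0.png")
c=im[150:280,240:310]
c=cv2.resize(c,None,fx=4.6,fy=4.6,interpolation=cv2.INTER_CUBIC)
c2=im[105:205,245:305]  
cv2.imwrite("pics/w0c.png",c)
E
```

```text
(no output)
```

View pics/w0c.png

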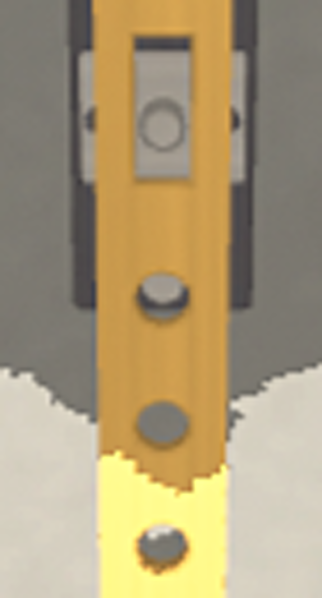

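```bash
cat >> h.py <<'E'
def ray(i,px,z):
    K=np.array(i["camera_matrix"]);R=np.array(i["R"]);t=np.array(i["t"])
    d=np.array([(px[0]-K[0,2])/K[0,0],(px[1]-K[1,2])/K[1,1]]); r=d.copy()
    for _ in range(5): r=d/(1+i["k1"]*(r@r))
    v=R.T@np.array([*r,1]); C=-R.T@t; return (C+v*(z-C[2])/v[2])[:2]
E
python3 - <<'E'
from h import *
i=viewer.camera_info("wrist"); cr=lambda u,v:(240+u/4.6-.4,150+v/4.6-.4)
P={"pin":(162,124,149),"slotA":(163,36,143),"slotB":(163,181,143),"h125":(163,297,143),"h150":(163,424,143),"h175":(163,547,143)}
X={k:ray(i,cr(*v[:2]),v[2]) for k,v in P.items()}
piv=ray(i,(386/1.4,67/1.4),147); print("pivot",piv)
y=np.arctan2(*(X["h175"]-X["slotA"])[::-1]); print("yaw",y)
u=np.array([np.cos(y),np.sin(y)]); n=np.array([-u[1],u[0]])
for k in X: print(k,X[k].round(2),((X[k]-X["h175"])@u+175).round(2),((X[k]-X["h175"])@n).round(2))
print("knob pred",X["h150"]+55*u)
# box outline corners (front left/right corner screws near (265,106),(631,107) and (287,401) in 784 px)
for p in[(265,106),(631,107),(287,401)]: print(ray(i,(p[0]/1.4,p[1]/1.4),131))
E
```

```text
pivot [462.94139847  27.68548063]
yaw -0.2988315453492602
pin [ 5.5117e+02 -1.7000e-01] 91.82 -0.15
slotA [537.47   4.2 ] 77.44 0.0
slotB [562.    -3.36] 103.11 -0.0
h125 [582.67  -9.72] 124.74 -0.0
h150 [606.44 -17.05] 149.62 -0.0
h175 [630.7  -24.52] 175.0 0.0
knob pred [659.00532615 -33.23862459]
[458.50679414 -41.61840099]
[519.02566663 153.30428237]
[634.95538777 -95.23765303]
```

```bash
cat >> h.py <<'E'
Q=np.array([575.6,29.0,-.2985]); H=11.
def pose(a,s,l,Q=Q):
    p=np.array([-107-140*np.sin(a),105-140*np.cos(a)]); h=s-a
    rr=205*np.cos(l)-H*np.sin(l)
    k=b2w(Q,p+rr*np.array([np.cos(h),np.sin(h)]))
    return np.array([*k,138+205*np.sin(l)+H*np.cos(l)]), down(Q[2]+h+np.pi,-l)
def go(a,s,l,feed=60,Q=Q,off=(0,0,0)):
    x,r=pose(a,s,l,Q); robot.servo_line(x+np.array(off),feed,r); o=robot.observe()
    print(f"{o['t']:.2f} a{a:.3f} s{s:.3f} l{l:.3f} err",(o["tcp_pos"]-x).round(2),"F",np.round(o["contact_force"],2)); return o
E
python3 - <<'E'
from h import *
x0,r0=pose(0,0,0); print(x0)
# sanity: tilt must raise the outer end: tool z axis at lift .2 in box frame
print(Ro.from_euler('z',-Q[2]).apply(Ro.from_rotvec(pose(0,0,.2)[1]).apply([0,0,1])))
robot.servo_line(x0+[0,0,36],120,r0); robot.servo_line(x0,80)
o=robot.observe(); print(o["t"],o["tcp_pos"],o["contact_force"])
grip(0.1,10); o=robot.observe(); print(o["t"],o["grip_width"]*92,o["grip_force"],o["contact_force"])
E
```

```text
[658.97327161 -33.27276757 149.        ]
[ 1.98669331e-01  2.61798821e-17 -9.80066578e-01]
6.4833 [658.89974267 -33.15946578 148.70816252] [ 0.49440167 -0.61709345  0.18364475]
7.75 9.493939992866432 0.0 [0.72484741 0.19408774 0.02979697]
```

```bash
python3 - <<'E'
from h import *
im=save("wrist","w1"); im2=save("side","s1")
c=cv2.resize(im2[150:260,190:330],(700,550),interpolation=cv2.INTER_CUBIC)
a=cv2.resize(im,(700,525))
cv2.imwrite("pics/m1.png",cv2.resize(np.vstack([a[:],c])[:,:,::-1],(392,600)))
E
```

```text
(no output)
```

View pics/m1.png

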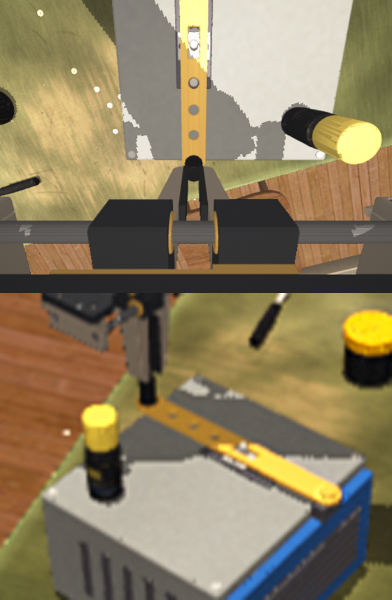

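The fingers shut to 9.5 mm. They sit on the far side of the knob, which shows at (193,165), so it was not between the pads. I enlarge the crop to measure.

```bash
python3 - <<'E'
import cv2
im=cv2.imread("pics/w1.png")
cv2.imwrite("pics/w1c.png",cv2.resize(im[20:320,220:340],None,fx=2,fy=2,interpolation=cv2.INTER_CUBIC))
from h import *
print([(round(d["confidence"],2),w("wrist",d["at"]).round(1)) for d in viewer.pinpoint("stay_knob","wrist")[:2]])
E
```

```text
[(0.9, array([662.1, -30.1, 173.3]))]
```

View pics/w1c.png

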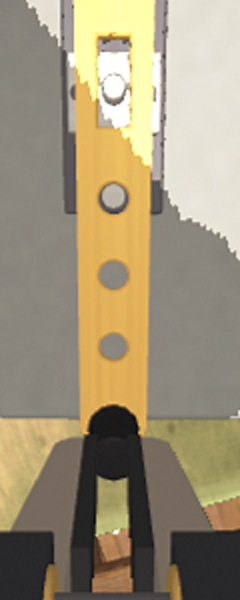

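```bash
python3 - <<'E'
from h import *
i=viewer.camera_info("wrist");o=robot.observe()
g=lambda u,v:(220+u/2-.25,20+v/2-.25)
print("tcp",o["tcp_pos"],o["tcp_rot"],down(Q[2]+np.pi))
K=np.array(i["camera_matrix"])
for n,p,z in[("knobtop",(112,458),171),("knobtopfront",(112,436),171),("knobtopback",(112,480),171),("knobbasefront",(112,405),143),("h125",(113,197),143),("h150",(113,274),143),("h175",(113,346),143),("pin",(113,89),149),("slotA",(113,37),143),("slotB",(113,127),143)]:
  x=ray(i,g(*p),z); u=np.array([np.cos(Q[2]),np.sin(Q[2])]); print(n,x.round(1),((x-b2w(Q,[-107,-35]))@u).round(1))
X=R=np.array(i["R"])@np.array([*o["tcp_pos"][:2],171])+np.array(i["t"]); print("tcp@171 px",K[0,0]*X[0]/X[2]+K[0,2],K[1,1]*X[1]/X[2]+K[1,2])
E
```

```text
tcp [658.95753901 -33.30518673 148.99284543] [-4.67270389e-01 -3.10663543e+00  1.21515574e-05] [0.46714387 3.10666719 0.        ]
knobtop [660.  -33.5] 206.1
knobtopfront [652.9 -31.3] 198.6
knobtopback [667.3 -35.8] 213.7
knobbasefront [651.9 -31.1] 197.6
h125 [583.5  -9.7] 125.9
h150 [607.4 -17. ] 150.9
h175 [631.2 -24.4] 175.9
pin [ 5.535e+02 -5.000e-01] 94.6
slotA [538.6   4.1] 78.9
slotB [563.1  -3.4] 104.6
tcp@171 px 275.6133346425391 247.19308561207532
```

```bash
python3 - <<'E'
from h import *
grip(0.0,12); o=robot.observe(); print(o["t"],o["grip_width"],o["grip_force"],o["contact_force"],o["wrist_torque"])
robot.hold(.2);o=robot.observe(); print(o["t"],o["grip_width"],o["grip_force"],o["contact_force"])
E
```

```text
8.2083 0.00597219326845786 0.0 [-0.13725231  0.18711431 -0.81671121] [ 0.04672464 -0.13317586  0.02793926]
8.4083 0.00474888858082196 0.0 [ 0.44253231 -0.36965654 -0.58068508]
```

```bash
cat >> h.py <<'E'
def proj(cam,X):
    i=viewer.camera_info(cam);K=np.array(i["camera_matrix"]);c=np.array(i["R"])@np.array(X)+np.array(i["t"])
    s=c[:2]/c[2]; s=s*(1+i["k1"]*(s@s)); return K[:2,:2]@s+K[:2,2]
E
python3 - <<'E'
from h import *
o=robot.observe(); out=[]
for cam,hw,f in(("wrist",(90,70),4),("side",(45,35),8)):
  im=save(cam,cam+"2"); T=o["tcp_pos"]; p=proj(cam,T); c=p.round().astype(int); y0,x0=c[1]-hw[0]+ (0 if cam=="side" else 0),c[0]-hw[1]
  k=cv2.resize(im[y0:y0+2*hw[0],x0:x0+2*hw[1]],None,fx=f/1.5,fy=f/1.5,interpolation=cv2.INTER_CUBIC)
  for z,col in((149,(255,0,0)),(171,(0,255,0)),(230,(255,0,255))):
    u=((proj(cam,[T[0],T[1],z])-[x0,y0]+.5)*f/1.5).astype(int); cv2.circle(k,tuple(int(v) for v in u),3,col,-1)
  out.append(k)
print([k.shape for k in out]); cv2.imwrite("pics/m2.png",np.hstack(out)[:,:,::-1])
E
```

```text
[(480, 373, 3), (480, 373, 3)]
```

View pics/m2.png

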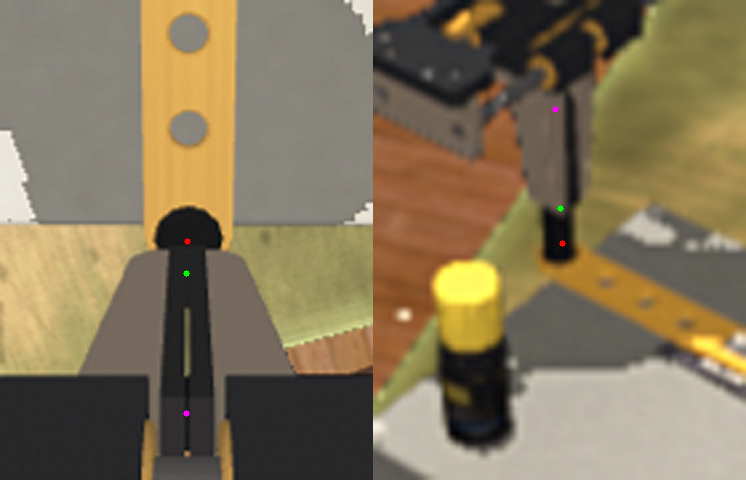

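The marked view shows that the real fingertips end just above the knob top, level with the green dot at z 171. The reported TCP (red dot) is at z 149, so the fingers are really about 23 mm short of the TCP and closed over the knob. I open, go lower in steps while watching the force, and grip again.

```bash
python3 - <<'E'
from h import *
x0,r0=pose(0,0,0); f0=robot.observe()["contact_force"]
robot.servo_line(x0+[0,0,8],60,r0); grip(0.5,12)
for z in(149,142,135,130,126):
    robot.servo_line([*x0[:2],z],60); f=robot.observe()["contact_force"]; print(z,np.round(f,2))
    if np.linalg.norm(f-f0)>4: break
grip(0.0,12); o=robot.observe(); print(o["t"],o["grip_width"]*92,o["grip_force"],o["tcp_pos"],o["contact_force"])
E
```

```text
149 [-0.51 -0.02  1.06]
142 [ 0.36  0.17 -0.05]
135 [ 0.21 -0.15 -0.63]
130 [ 0.26  0.44 -0.04]
126 [ 0.52  0.8  -0.36]
11.475 14.99192292363723 11.999989449977875 [659.00733923 -33.28420618 126.05618263] [0.61210085 0.70792645 0.17972025]
```

```bash
sed -i 's/H=11\./H=-12./' h.py; python3 - <<'E'
from h import *
for l in(.03,.08,.14,.2):
    o=go(0,0,l,50)
    if np.linalg.norm(o["contact_force"])>8: break
print(o["grip_width"]*92,o["grip_force"])
save("side","s3"); print([(round(d["confidence"],2),w("side",d["at"]).round(1)) for n in("stay_knob","stay_mid_hole") for d in viewer.pinpoint(n,"side")[:2]])
E
```

```text
11.75 a0.000 s0.000 l0.030 err [-0.05  0.16  0.47] F [ 0.24 -0.37 -1.7 ]
12.11 a0.000 s0.000 l0.080 err [-0.13  0.02  0.3 ] F [-0.75  0.37 -0.59]
12.51 a0.000 s0.000 l0.140 err [-0.16 -0.11  0.03] F [ 0.51  0.24 -1.04]
12.91 a0.000 s0.000 l0.200 err [-0.17 -0.11 -0.04] F [-0.08  0.2  -0.19]
15.562997103841749 11.999879032373428
[(0.67, array([650.8, -32. , 209.7])), (0.78, array([606.9, -15.6, 169. ]))]
```

```bash
cat >> h.py <<'E'
from scipy.optimize import fsolve
def sol(px,py=-35.):
    return fsolve(lambda v:[-107-140*np.sin(v[0])+150*np.cos(v[1]-v[0])-px,105-140*np.cos(v[0])+150*np.sin(v[1]-v[0])-py],[.43,.35])
E
python3 - <<'E'
from h import *
a,s=sol(-14.8); print(a,s)
for t in np.linspace(0,1,6)[1:]:
    o=go(a*t,s*t,.2,90)
    if np.linalg.norm(o["contact_force"])>10: break
else:
    go(a,s,.1,50)
    robot.hold(.2); im=save("wrist","w4")
    print([(n,round(d["confidence"],2),w("wrist",d["at"]).round(1)) for n in("stay_pivot","stay_mid_hole") for d in viewer.pinpoint(n,"wrist")[:1]])
    p=proj("wrist",[551.2,-.2,149]).round().astype(int); print(p)
    cv2.imwrite("pics/w4c.png",cv2.resize(im[p[1]-60:p[1]+60,p[0]-60:p[0]+60,::-1],None,fx=5,fy=5,interpolation=cv2.INTER_CUBIC))
E
```

```text
0.4216550505314643 0.3398156963304409
13.34 a0.084 s0.068 l0.200 err [-0.64  0.15 -0.33] F [-1.15 -0.51 -1.73]
13.62 a0.169 s0.136 l0.200 err [-0.44  0.23 -0.16] F [-0.45  0.84 -1.13]
13.91 a0.253 s0.204 l0.200 err [-0.5   0.29 -0.13] F [-0.64  1.05 -1.82]
14.18 a0.337 s0.272 l0.200 err [-0.45  0.32 -0.11] F [-0.74  1.39 -0.6 ]
14.46 a0.422 s0.340 l0.200 err [-0.41  0.31 -0.12] F [-0.27  0.62 -1.02]
15.02 a0.422 s0.340 l0.100 err [ 0.56 -0.11 -0.08] F [ 1.12  0.45 -0.64]
[('stay_mid_hole', 0.9, array([552.9,   0.9, 156.9]))]
[275 158]
```

View pics/w4c.png

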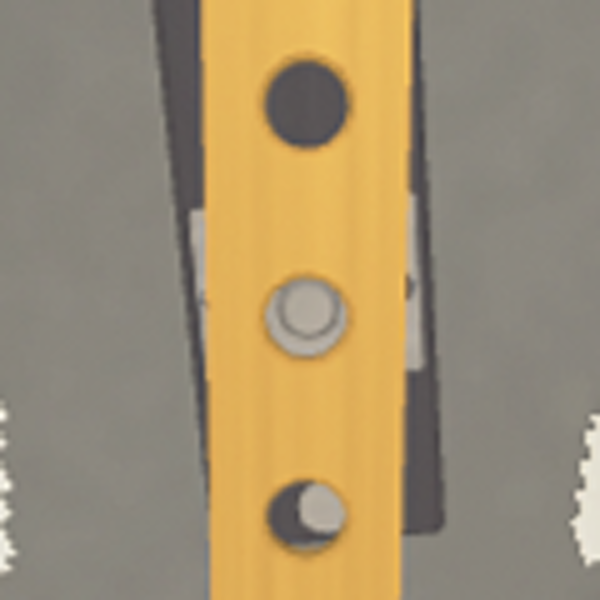

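The hole view shows the middle hole at crop (306,316) with the pin inside it at (308,308), almost concentric. I compute the residual offset from this and lower gently with the force watched.

```bash
python3 - <<'E'
from h import *
i=viewer.camera_info("wrist"); g=lambda u,v:(275-60+u/5-.4,158-60+v/5-.4)
a,s=sol(-14.8); h=s-a
pin=ray(i,g(308,308),149); hole=ray(i,g(306,316),158)
e=np.array([np.cos(h+Q[2]),np.sin(h+Q[2])])
level=hole+1.25*e
print("pin",pin,"hole when level",level)
d=b2w([0,0,-Q[2]],pin-level); print("correction box frame",d)
holeTh=b2w(Q,[-14.8,-35]); print("model hole",holeTh)
d=np.clip(d,-3,3)
a,s=sol(-14.8+d[0],-35+d[1]); print(a,s)
go(a,s,.1,30); robot.hold(.3); f0=np.array(robot.observe()["contact_force"])
for l in np.arange(.09,-.001,-.01):
    o=go(a,s,l,12); robot.hold(.1); f=np.mean([robot.observe()["contact_force"] for _ in range(1)],0)
    print("   dF",(f-f0).round(2))
    if np.linalg.norm(f-f0)>3.5: print("STOP"); break
E
```

```text
pin [ 5.52262903e+02 -9.60889021e-02] hole when level [ 5.52438282e+02 -4.22855374e-01]
correction box frame [-0.26372085  0.26073989]
model hole [ 5.51161435e+02 -9.97686320e-02]
0.4238081631175347 0.3428856764136969
15.62 a0.424 s0.343 l0.100 err [0.04 0.04 0.12] F [ 0.76 -0.5  -0.48]
16.24 a0.424 s0.343 l0.090 err [-0.1  -0.05 -0.27] F [-0.37 -0.44 -1.04]
   dF [-0.82 -0.97  1.24]
16.67 a0.424 s0.343 l0.080 err [-0.12 -0.02 -0.22] F [-0.4  -0.21 -0.92]
   dF [-0.76 -1.27  0.86]
17.09 a0.424 s0.343 l0.070 err [-0.08 -0.02 -0.22] F [ 0.2  -0.8  -0.74]
   dF [-1.52 -0.61  0.41]
17.52 a0.424 s0.343 l0.060 err [-0.09  0.   -0.22] F [ 0.47 -1.1  -0.56]
   dF [-1.43  0.04  0.86]
17.94 a0.424 s0.343 l0.050 err [-0.1  -0.01 -0.23] F [-0.28 -0.51 -1.51]
   dF [-1.69 -0.88 -0.  ]
18.37 a0.424 s0.343 l0.040 err [-0.08 -0.03 -0.21] F [ 0.14 -0.27 -1.32]
   dF [-2.6  -0.41  0.26]
18.79 a0.424 s0.343 l0.030 err [-0.07 -0.03 -0.21] F [-0.75 -0.22 -1.52]
   dF [-1.8  -0.09  0.32]
19.22 a0.424 s0.343 l0.020 err [-0.   -0.05 -0.16] F [-1.44 -0.41 -1.09]
   dF [-2.13  0.55 -0.59]
19.64 a0.424 s0.343 l0.010 err [-0.01 -0.08 -0.19] F [-0.61  0.61 -0.86]
   dF [-2.03  0.41 -0.51]
20.07 a0.424 s0.343 l0.000 err [0.04 0.09 0.07] F [-1.46  0.11  1.56]
   dF [-2.37  1.16  2.  ]
```

The stay went fully down with only 2 to 3 N of force. Next I release, back off straight up, and verify.

```bash
python3 - <<'E'
from h import *
o=robot.observe(); print(o["grip_width"]*92,o["grip_force"])
grip(0.5); print(robot.observe()["contact_force"])
x=robot.observe()["tcp_pos"]; robot.servo_line(x+np.array([0,0,70]),100)
robot.hold(.5); im=save("wrist","w5"); 
X=[(n,round(d["confidence"],2),w("wrist",d["at"]).round(1)) for n in("stay_pivot","stay_knob","stay_mid_hole") for d in viewer.pinpoint(n,"wrist")[:1]]; print(X)
im2=save("side","s5"); print([(n,round(d["confidence"],2),w("side",d["at"]).round(1)) for n in("stay_pivot","stay_knob","stay_mid_hole") for d in viewer.pinpoint(n,"side")[:1]])
a,s=.424,.343; print("model knob",pose(a,s,0)[0][:2])
p=proj("side",[560,0,140]).round().astype(int); k=cv2.resize(im2[p[1]-60:p[1]+60,p[0]-50:p[0]+50],(350,420),interpolation=cv2.INTER_CUBIC)
p=proj("wrist",[552,0,149]).round().astype(int); y0=max(p[1]-60,0); k2=cv2.resize(im[y0:y0+120,p[0]-50:p[0]+50],(350,420),interpolation=cv2.INTER_CUBIC)
print(p,y0,robot.observe()["t"]); cv2.imwrite("pics/m5.png",np.hstack([k,k2])[:,:,::-1])
E
```

```text
15.75157827240453 12.000065445899963
[-0.04494923 -0.39521425 -0.3606486 ]
[('stay_knob', 0.83, array([605.5, -14.4, 171.7])), ('stay_mid_hole', 0.84, array([552.6,   0.9, 142.9]))]
[('stay_pivot', 0.75, array([414. ,  55.8, 136.4])), ('stay_knob', 0.87, array([606.7, -20.4, 169. ])), ('stay_mid_hole', 0.73, array([553. ,   2.3, 137.4]))]
model knob [602.04834955 -20.14112936]
[276 152] 92 22.525
```

View pics/m5.png

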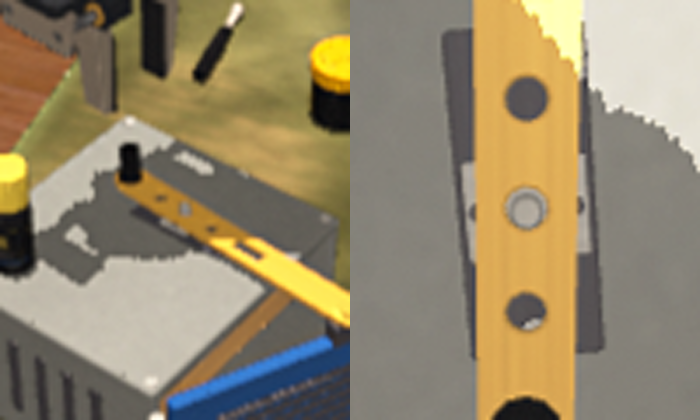

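The side crop shows the stay lying level on the box with the flap open, and the pin tip showing through the middle hole at (183,207). The wrist crop shows the pin concentric in the middle hole at (526,209). The knob top is at about 171 mm, so the stay is home, and the fingers are clear.

```bash
python3 - <<'E'
from h import *
print(robot.job_done())
E
```

```text
the job is handed in; nothing more can be done
None
```

I handed the job in at about 22.5 s: the stay's middle hole is over the pin and appears fully home (knob top about 171 mm), with the flap at about 0.42 rad by my model and the fingers clear; the hand-in gave no verdict.

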